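# Slide the oiled blanks through the drop gate

## Task

The tray carries two freshly oiled wooden blanks into the covered end of the chute, past the red drop gate. Press the long black bar beside the chute down with one fingertip to hold the gate up, and with the other finger push the tray by its upright blue tab until the whole tray, blanks and all, is past the gate; then let go so that the gate drops fully shut behind it, over the thin tongue. Only push, never lift the tray, keep your fingers off the blanks, do not let the gate come down on or press against the tray or blanks, and leave the green tin and the grey stone beside the chute where they are.

Things in the scene. Friction and masses are not known exactly. Their poses are not given: they have to be found in the camera images.
- chute: Fixed wooden chute. +x is the way the tray travels, y left of travel, z up; origin on the bench top under its centre line. Base 6 mm thick, x -175 to 245 mm, y -52 to 103. Inner width 68 (y -34 to 34), side walls 8 thick, tops 24 above the bench, from x = 105 on a covered bay 53 high, end wall at x = 235. Hinge blocks at y 43 to 58, x -135 and 75, 52 high.
- gate_line (a point): Point on the chute's floor, on its centre line under the middle of the 6 mm thick red gate blade, 100 mm ahead (+x) of the chute's origin, 6 mm above the bench. The tray starts with its leading edge 12 to 45 mm before it.
- gate (a joint): Gate angle, rad: 0 shut, 0.75 fully up (stop). Its shaft runs along the chute at y = 45 mm, 44 mm above the bench. The red blade fills y -30 to 0 of the chute, its lower edge 15 mm above the bench when shut. Pressing the bar down raises it, a spring shuts it: 3 to 4 N on the bar start it, about 7 N hold it. Tray and blanks clear it from 0.45 rad; aim for 0.55 to 0.7.
- press_bar (a point): Middle of the top of the gate's black press bar, 28 mm wide and 226 mm long along the chute. Gate shut: chute x -50, y 81 mm (bar x -163 to 63, y 67 to 95), 51 mm above the bench; at 0.62 rad 28 mm above it, at 0.75 rad 25 mm. Pressed, it slopes down away from the chute, so the inner edge of a flat fingertip touches first. A fingertip can slide along it.
- tray: Loose wooden slide tray 100 x 62 mm, 0.3 kg, in the chute (underside 6 mm above the bench); origin at the centre of its underside, +x the way it travels. Rims 14 mm high, front rim 22. Behind it a tongue 24 mm wide, 5 thick, which the gate shuts over, ends in an upright blue tab at x -130 to -120 mm, y -25 to 25, top 52 mm above the underside.
- tray_rear (a point): Point on the underside of the tray at its rear edge, where the tongue begins, 50 mm behind the tray's origin. It must end past the gate blade; there is 35 mm of room beyond the gate for it.
- push_face (a point): Middle of the rear face of the tray's blue tab (the face to push), 130 mm behind the tray's origin, 35 mm above its underside.
- front_block: Oiled wooden blank 40 x 50 x 24 mm lying loose in the tray's front pocket; origin at the centre of its underside, 24 mm ahead of the tray's origin and 5 mm above it. Its top is 35 mm above the bench.
- rear_block: The same blank in the rear pocket, 24 mm behind the tray's origin.
- wax_tin: Round green tin, 86 mm across, 29 mm high, standing loose on the bench beside the chute (-y side), to be left alone. Origin at the centre of its underside.
- slip_stone: Flat grey stone 40 x 100 x 11 mm lying loose on the bench beside the chute (+y side), to be left alone. Origin at the centre of its underside.
There are look-alikes about, which are no part of the job. What is shaped like the rear_block but pink or turquoise is not meant.

How it is judged:
On the way, in this order (a step that is already met when the one before it is completed fails the run):
1. the gate is held up by a finger while the tray is still before it (value of joint gate above 0.42 rad and contact force between the fingers and gate above 0.5 N and x of tray in the frame of gate_line below -0.048 m), for 0.1 s.
2. the tray is half through, the gate still held up by a finger (value of joint gate above 0.38 rad and contact force between the fingers and gate above 0.5 N and x of tray in the frame of gate_line above 0 m), for 0.05 s.
3. the tray is wholly past the gate, which is still held up (value of joint gate above 0.3 rad and x of tray_rear in the frame of gate_line above 0.003 m), for 0.05 s.
At the end, for the whole second after the job is handed in: The rear edge of the tray is at least 3 mm past the middle of the gate blade, the gate is shut (under 0.06 rad), the tray lies flat and still on the chute's floor, and both blanks lie in their pockets (within 8 mm, not raised) (x of tray_rear in the frame of gate_line above 0.003 m and value of joint gate below 0.06 rad and z of tray in the frame of chute below 0.01 m and angle between tray's own z axis and vertical below 0.05 rad and linear speed of tray below 0.01 m/s and x of front_block in the frame of tray between 0.016 and 0.032 m and z of each of front_block, rear_block in the frame of tray below 0.009 m and x of rear_block in the frame of tray between -0.032 and -0.016 m); the robot touches nothing.
It fails at once if the tray is lifted or tipped (z of tray in the frame of chute above 0.02 m or angle between tray's own z axis and vertical above 0.2 rad).
It fails at once if the gate presses on the tray or a blank (over 2 N) (contact force between gate and tray above 2 N or contact force between gate and front_block above 2 N or contact force between gate and rear_block above 2 N).
It fails at once if a finger touches a blank (over 1 N) (contact force between the fingers and front_block above 1 N or contact force between the fingers and rear_block above 1 N).
It fails at once if the wax tin or the slip stone is moved by over 15 mm (distance of any of wax_tin, slip_stone from where it was at the start of the episode above 0.015 m).
It also fails if it takes over 38 s, if anything falls off the work surface, if the arm or the gripper's body presses on something with over 40 N, if the wrist force passes 120 N, or if a joint passes its speed limit or range.

## Robot

A 6-joint arm with a two-finger parallel gripper is mounted at the origin on a cart in front of the work surface, level with it; the furniture and walls round the work are solid. World frame = base frame: x ahead of the robot, y to its left, z up, the work surface at z = 0. Lengths are in m, angles in rad, forces in N, time in s.
With the tool pointing down it reaches from about 0.3 to 0.875 m from the base axis. Payload 4.2 kg.
Tool frame: the origin (TCP) lies between the finger pads; the fingertips stand 19 mm ahead of it and the grasp point (between the pads) is the TCP; z points along the fingers, x is the direction in which the jaws open and shut, and the axes are right-handed (so a half turn about z gives the same grasp; the last joint's range is limited). The gripper opens to 85 mm and grips with 20 to 120 N. Pads are 22 mm wide; open, the fingers measure 114 mm over their backs; the gripper's body (76 mm by 85 mm) begins 54 mm behind the grasp point. The pads swing forward as they close: fully open they stand 13 mm farther back than shut.
Start: joints at [1.217, 0.32, 1.565, -0, 1.257, -0.02], TCP at [0.188, 0.543, 0.25] pointing down, gripper open.
Joint ranges: [-3.11, 3.11], [-0.84, 2.01], [0.21, 2.61], [-1.34, 4.49], [0.05, 2.63], [-2.56, 2.56]. Speed limits (rad/s): [2.57, 2.57, 3.14, 3.14, 3.14, 3.14].

## Interface

Orientations are given as a rotation vector (axis times angle).
In Python, from workcell import r gives the robot as it stands. Calls block until the motion is done:
- r.move_pose(position, orientation): joint-space move of the TCP to a pose.
- r.move_linear(position, attitude=None, feed=0.15): straight line of the TCP; attitude=None keeps the orientation; feed is the mean speed in m/s.
- r.move_joints(angles): joint-space move.
- r.command_gripper(opening, newtons=None): opening from 0.0 (shut) to 1.0 (fully open); newtons is the grip in N (None keeps the last); returns when the fingers have stopped.
- r.pause(seconds).
- r.solve_ik(position, orientation): joint angles nearest the present ones, or None.
- r.camera(name): name is "scene" or "top" or "wrist"; returns a dict with "img" (400x640x3 uint8, blue, green, red), "camera_matrix" (3x3 intrinsics, pixels), "extrinsics" (4x4, takes a point from world to camera coordinates); the wrist camera has in their place "tool_from_camera" (4x4, takes a point from camera to tool coordinates, whose origin is the TCP and whose axes are the tool frame's). Camera axes: x right, y up, looking along -z (the intrinsics and any distortion apply to the point x, -y, -z); pixel columns grow to the right and rows downward; lengths in m; the calibration is good to about 2 mm. A picture is of the moment at which its call begins: read the wrist's pose just before it. There is no depth.
A pose or a line that the arm cannot do raises r.Unreachable and nothing moves.
- r.sign_off(): hands the job in, once; it reports no verdict.
Trained networks look in a picture, given as the dict that the camera call returned (one of the last four; its "shot" number tells which), for a name from the list of things; names that differ only in an ending like _2 or _b are one class to them, and where a whole thing is asked for, a point or a joint stands for the part that bears it (a point fixed in the world has none). Each returns a list of dicts, best first, with "confidence" (0 to 1); they miss things now and then, are a little off and sometimes report something else, mostly with a low value. They report only what shows in the picture. A call takes as long as a camera call. They do not tell look-alikes from the thing itself.
- r.look_for(name, picture): "extent" ([left, top, width, height] in pixels, round what is visible of it).
- r.regions_of(name, picture): "pixels" (400x640 bool, what is visible of it) and "extent" ([left, top, width, height] in pixels, round what is visible of it).
- r.spot_point(name, picture): "centre" ([column, row] in pixels: a listed point, or the origin of a listed thing).
Readings, each from a call of its own:
- r.read_t(): time.
- r.read_joints(): joint angles.
- r.read_dq(): joint speeds.
- r.read_effort(): joint torques, N m.
- r.read_tool_pos(): TCP position.
- r.read_tool_rot(): TCP orientation.
- r.read_force(): force on the tool from outside, world axes, zero at the start.
- r.read_ft_torque(): the same for the moment, N m.
- r.read_finger_gap(): opening from 0.0 (shut) to 1.0 (fully open).
Only numpy, scipy, OpenCV 4.12 (cv2) and the standard library are available. Lean on these libraries where they do the work, as an engineer would, in place of code of your own. Each camera call takes 0.05 s, during which the arm holds its last target.

## Working session

There is one attempt and no reset: what is moved stays moved. The work goes in short steps, each a Python script; the robot and the scene stay as the last script left them, time stands still between calls to the robot, and variables do not carry over. Pictures are saved under pics/ and viewed, and the job is handed in when it is done.

```bash
ls; mkdir -p pics; python3 - <<'E'
from workcell import r
import cv2
for n in ("scene","top","wrist"):
    p=r.camera(n); cv2.imwrite(f"pics/a_{n}.png",p["img"]); print(n,p["camera_matrix"].tolist(), p.get("extrinsics",p.get("tool_from_camera")).tolist(), [k for k in p])
    for o in ("chute","gate_line","press_bar","tray","tray_rear","push_face","front_block","rear_block","wax_tin","slip_stone"):
        print(o,[(x["confidence"],x["centre"]) for x in r.spot_point(o,p)][:3])
print(r.read_t())
E
```

```text
pics
scene [[475.81597710332244, 0.0, 316.64781144062664], [0.0, 475.81597710332244, 194.64018113439778], [0.0, 0.0, 1.0]] [[0.6342364410555582, -0.77281449423455, 0.022402998419326466, -0.2665372119662373], [0.3196154816529197, 0.2884677471582642, 0.9025698326097586, -0.25913360453013773], [-0.7039815911832861, -0.5652823333082615, 0.4299602341201053, -0.45348018403149326], [0.0, 0.0, 0.0, 1.0]] ['img', 'camera_matrix', 'extrinsics', 'shot']
chute [(0.86, [324.6, 230.8])]
gate_line [(0.95, [281.3, 209.1])]
press_bar [(0.89, [328.0, 228.9]), (0.47, [327.1, 227.0])]
tray []
tray_rear [(0.91, [343.4, 231.7])]
push_face [(0.78, [387.5, 229.4])]
front_block [(0.77, [312.2, 217.9])]
rear_block [(0.93, [349.3, 189.7]), (0.87, [445.8, 232.9]), (0.74, [333.5, 224.3])]
wax_tin [(0.66, [386.7, 211.5]), (0.54, [333.0, 225.7])]
slip_stone [(0.92, [309.3, 276.9])]
top [[491.0901908644571, 0.0, 321.17745026314725], [0.0, 491.0901908644571, 193.77088125346683], [0.0, 0.0, 1.0]] [[-0.00929180067633906, -0.9999128829778079, -0.00937490774354127, 0.07249970775362559], [0.9892515804465647, -0.010560100
[... 534 characters left out ...]
.8, [321.4, 188.0])]
wax_tin [(0.91, [339.3, 129.6])]
slip_stone [(0.62, [317.0, 189.6]), (0.55, [357.6, 255.0])]
wrist [[344.7082906778707, 0.0, 314.2095129186619], [0.0, 344.7082906778707, 204.31167587139822], [0.0, 0.0, 1.0]] [[0.999999752690875, 0.0002950322198523384, -0.0006384153621900012, 0.00130410714166862], [7.894206747104438e-05, -0.9491053087529253, -0.31495889678680483, -0.08102320456264661], [-0.0006988464319252832, 0.31495876849676757, -0.949105097320977, -0.12363117044667377], [0.0, 0.0, 0.0, 1.0]] ['img', 'camera_matrix', 'tool_from_camera', 'shot']
chute []
gate_line []
press_bar []
tray []
tray_rear []
push_face []
front_block []
rear_block []
wax_tin []
slip_stone []
1.65
```

View pics/a_scene.png

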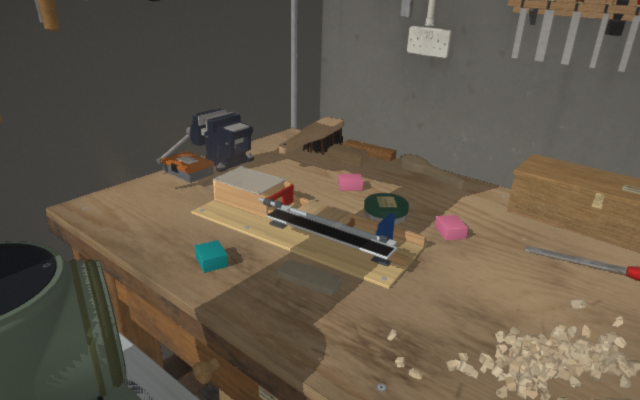

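View pics/a_top.png

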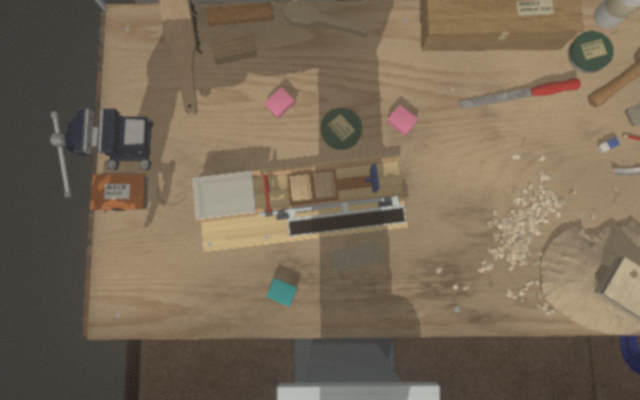

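```bash
python3 - <<'E'
import cv2
i=cv2.imread("pics/a_top.png"); cv2.imwrite("pics/a_topc.png",cv2.resize(i[90:310,220:440],None,fx=2.7,fy=2.7,interpolation=cv2.INTER_CUBIC))
i=cv2.imread("pics/a_scene.png"); cv2.imwrite("pics/a_scenec.png",cv2.resize(i[150:310,230:470],None,fx=3.3,fy=3.3,interpolation=cv2.INTER_CUBIC))
E
```

```text
(no output)
```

View pics/a_topc.png

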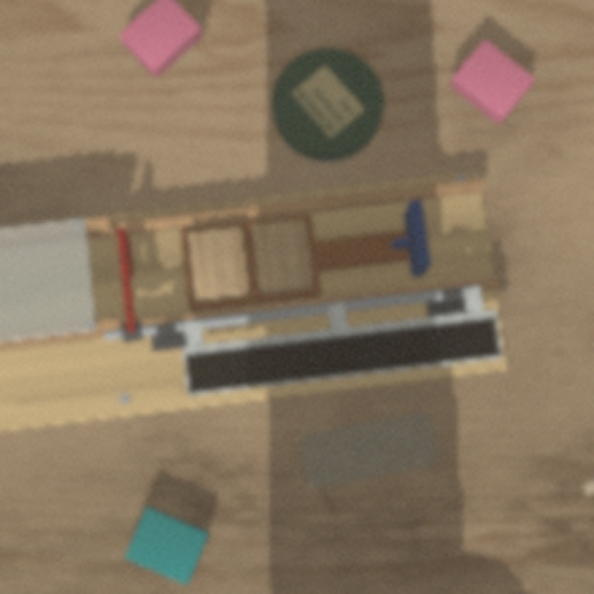

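View pics/a_scenec.png

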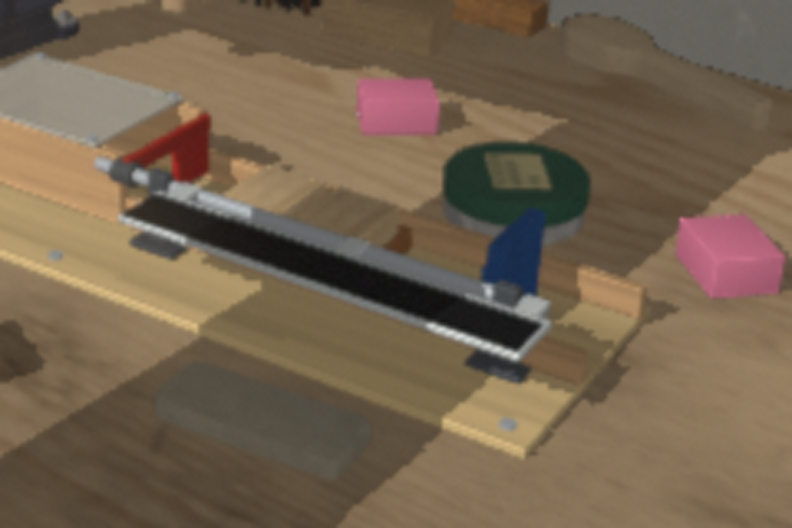

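Top view: bar centre is near (347,221), blue tab near (374,178), red gate near (267,193), and the two tan blanks in the tray near (301,187) and (324,185). The pink blocks at (280,102) and (402,119) and the turquoise one at (282,292) lie outside the tray, so they are look-alikes. Next I'll fit the chute pose from hand-picked corners in both cameras.

```bash
cat > fit.py <<'E'
import numpy as np,cv2
from scipy.optimize import least_squares
K={'s':np.array([[475.816,0,316.648],[0,475.816,194.640],[0,0,1]]),'t':np.array([[491.09,0,321.177],[0,491.09,193.771],[0,0,1]])}
E={'s':np.array([[0.6342364410555582,-0.77281449423455,0.022402998419326466,-0.2665372119662373],[0.3196154816529197,0.2884677471582642,0.9025698326097586,-0.25913360453013773],[-0.7039815911832861,-0.5652823333082615,0.4299602341201053,-0.45348018403149326]]),
't':np.array([[-0.00929180067633906,-0.9999128829778079,-0.00937490774354127,0.07249970775362559],[0.9892515804465647,-0.0105601007392443,0.1458416773640209,-0.5226289588725994],[-0.14592797204157043,-0.007919010505469525,0.9892635221458683,-0.9404488067781556]])}
def proj(c,P):
    q=E[c][:,:3]@P+E[c][:,3]; u=K[c]@np.array([q[0],-q[1],-q[2]]); return u[:2]/u[2]
def w(p,P): # chute->world mm->m
    P=np.array(P,float)/1000;c,s=np.cos(p[2]),np.sin(p[2]); return np.array([p[0]+c*P[0]-s*P[1],p[1]+s*P[0]+c*P[1],P[2]])
T=lambda x,y:(x/2.7+220,y/2.7+90); S=lambda x,y:(x/3.3+230,y/3.3+150)
obs=[('t',(-50,81,51),T(344,354)),('t',(-175,103,6),T(505,368)),('t',(-175,-42,24),T(487,182)),('t',(105,-42,53),T(85,220)),('t',(105,42,53),T(95,328)),
('s',(-175,103,6),S(526,454)),('s',(-175,-42,24),S(645,287)),('s',(-163,95,51),S(520,358)),('s',(-163,67,51),S(550,322)),('s',(63,95,51),S(122,215)),('s',(105,-42,53),S(178,97))]
if __name__=="__main__":
    f=lambda p:np.concatenate([proj(c,w(p,P))-o for c,P,o in obs])
    r=least_squares(f,[0.54,0.05,1.6],loss='soft_l1'); print(r.x); print(f(r.x).reshape(-1,2).round(1))
    np.save('pose.npy',r.x); p=r.x
    tray=least_squares(lambda t:np.concatenate([proj('t',w(p,(t[0]-125,-25,58)))-T(417,200),proj('t',w(p,(t[0]-125,25,58)))-T(418,273)]),[20.]); print('tray x',tray.x,tray.fun)
    tx=tray.x[0]
    for c,n,of,k,sh in(('t','a_top',(220,90),2.7,(220,220)),('s','a_scene',(230,150),3.3,(160,240))):
        i=cv2.imread(f'pics/{n}.png'); i=cv2.resize(i[of[1]:of[1]+sh[0],of[0]:of[0]+sh[1]],None,fx=k,fy=k)
        def poly(pts,col): 
            a=np.array([(proj(c,w(p,q))-of)*k for q in pts]); cv2.polylines(i,[a.round().astype(int)],True,col,1)
        R=lambda x0,x1,y0,y1,z:[(x0,y0,z),(x1,y0,z),(x1,y1,z),(x0,y1,z)]
        poly(R(-175,245,-52,103,6),(0,255,255));poly(R(-163,63,67,95,51),(255,255,0));poly(R(105,243,-42,42,53),(0,255,0));poly(R(-175,105,-42,-34,24),(255,0,255))
        poly([(tx-130,-25,58),(tx-130,25,58),(tx-120,25,58),(tx-120,-25,58)],(255,255,255)); poly(R(tx-50,tx+50,-31,31,20),(0,0,255))
        cv2.imwrite(f'pics/fit_{c}.png',i)
    print(w(p,(0,0,0)),w(p,(-50,81,0)),w(p,(30,40,0)))
E
python3 fit.py
```

```text
[0.54021211 0.07730033 1.69274603]
[[-0.7  0.6]
 [ 1.1 -0. ]
 [-1.9 -2.1]
 [ 9.2 -1. ]
 [10.3  0.8]
 [ 0.1 -0.6]
 [ 0.3 -0.9]
 [-0.6 -1.8]
 [-2.   0.8]
 [-1.   0.6]
 [ 8.   2.8]]
tray x [9.14022926] [-1.87436932 -0.30322863  1.49256385 -2.4866064 ]
[0.54021211 0.07730033 0.        ] [0.46589605 0.0178182  0.        ] [0.49685974 0.10221162 0.        ]
```

```bash
sed -i "s/,('t',(105,-42,53),T(85,220)),('t',(105,42,53),T(95,328))//; s/,('s',(105,-42,53),S(178,97))//" fit.py; python3 fit.py
```

```text
[0.54167423 0.07533214 1.67911793]
[[-0.2  0.2]
 [ 1.5  0.5]
 [-0.5 -1.7]
 [ 0.2 -0. ]
 [ 1.5 -0.2]
 [-0.4 -1.3]
 [-1.5  1.3]
 [ 0.1  0.2]]
tray x [11.231777] [-1.66303782 -0.15951784  1.3601548  -2.29737158]
[0.54167423 0.07533214 0.        ] [0.46655447 0.01686829 0.        ] [0.49866538 0.10083191 0.        ]
```

View pics/fit_t.png

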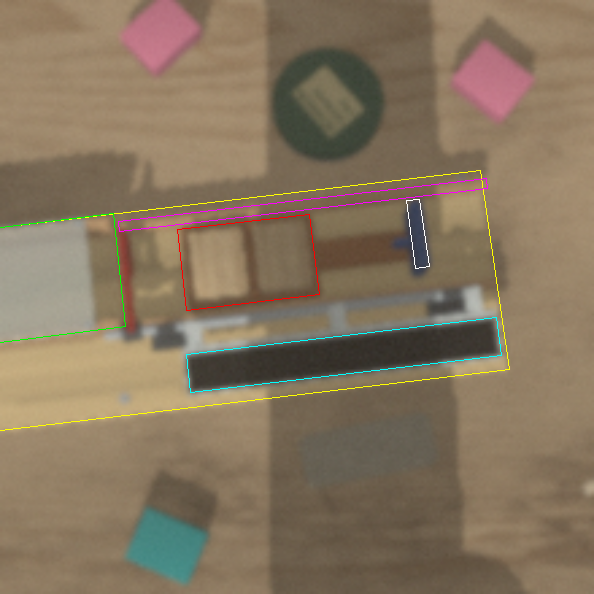

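View pics/fit_s.png

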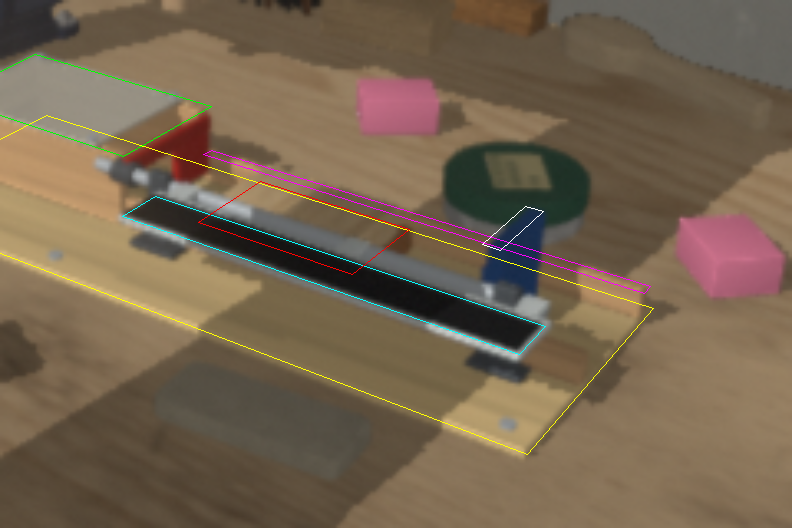

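The fit agrees to about 1.5 px. It puts the tray origin at chute x ≈ 11 mm (leading edge 39 mm before the gate, within the stated 12–45) and the tab face at ≈ -119 mm. Next I move above the bar and tab with the jaws across the chute.

```bash
cat > h.py <<'E'
import numpy as np,cv2
from scipy.spatial.transform import Rotation as R
from workcell import r
p=np.load('pose.npy'); c,s=np.cos(p[2]),np.sin(p[2])
X=np.array([c,s,0]);Y=np.array([-s,c,0]);Z=np.array([0,0,1.])
rot=R.from_matrix(np.c_[Y,X,-Z]).as_rotvec()
def W(x,y,z): return np.array([p[0],p[1],0])+(X*x+Y*y+Z*z)/1000
def inch(v=None):
    v=np.array(r.read_tool_pos())-[p[0],p[1],0]; return (np.array([v@X,v@Y,v[2]])*1000).round(1)
def F():
    f=np.array(r.read_force()); return np.array([f@X,f@Y,f[2]]).round(2)
E
python3 - <<'E'
from h import *
print(rot, r.read_tool_rot())
for q in [(-142,40,130),(-142,40,50),(40,40,50),(40,40,130)]:
    print(q,W(*q),r.solve_ik(W(*q),rot))
E
```

```text
[ 0.170068   -3.13698602 -0.        ] [-2.55955596e+00 -1.82146716e+00 -1.57877171e-04]
(-142, 40, 130) [ 0.51726028 -0.07015999  0.13      ] None
(-142, 40, 50) [ 0.51726028 -0.07015999  0.05      ] None
(40, 40, 50) [0.49758428 0.1107733  0.05      ] None
(40, 40, 130) [0.49758428 0.1107733  0.13      ] None
```

```bash
sed -i 's/np.c_\[Y,X,-Z\]/np.c_[-Y,-X,-Z]/' h.py
python3 - <<'E'
from h import *
print(rot)
for q in [(-142,40,130),(-142,40,50),(40,40,50),(40,40,130)]:
    print(q,W(*q),np.round(r.solve_ik(W(*q),rot),2))
r.command_gripper(0.8)
print('gap',r.read_finger_gap())
r.move_pose(W(-142,40,130),rot)
print(inch(),F(),r.read_t())
a=r.camera("wrist");b=r.camera("scene")
cv2.imwrite("pics/b_w.png",a["img"]);cv2.imwrite("pics/b_s.png",b["img"])
E
```

```text
[ 3.13698602  0.170068   -0.        ]
(-142, 40, 130) [ 0.51726028 -0.07015999  0.13      ] [-0.16  0.35  1.86 -0.    0.94 -0.27]
(-142, 40, 50) [ 0.51726028 -0.07015999  0.05      ] [-0.16  0.45  1.95 -0.    0.74 -0.27]
(40, 40, 50) [0.49758428 0.1107733  0.05      ] [ 0.2   0.44  1.97 -0.    0.73  0.09]
(40, 40, 130) [0.49758428 0.1107733  0.13      ] [ 0.2   0.33  1.89 -0.    0.93  0.09]
gap 0.7998871454230798
[-141.4   39.7  130.2] [-0.14 -0.03  1.01] 4.475
```

View pics/b_w.png

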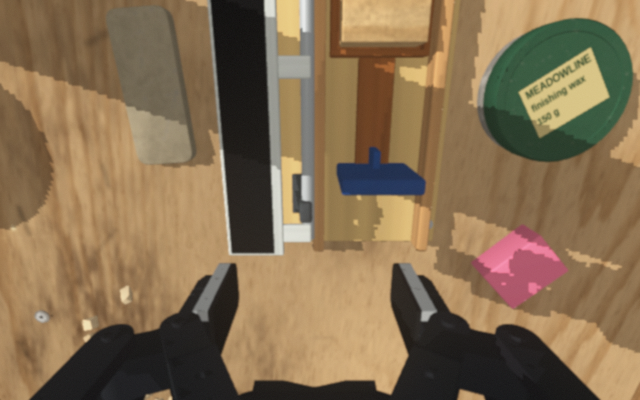

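View pics/b_s.png

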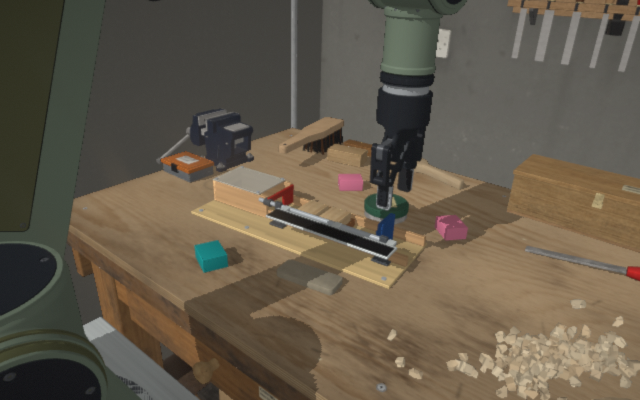

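```bash
cat > wp.py <<'E'
from h import *
Kw=np.array([[344.708,0,314.2095],[0,344.708,204.3117],[0,0,1]])
TC=np.array([[0.999999752690875,0.0002950322198523384,-0.0006384153621900012,0.00130410714166862],[7.894206747104438e-05,-0.9491053087529253,-0.31495889678680483,-0.08102320456264661],[-0.0006988464319252832,0.31495876849676757,-0.949105097320977,-0.12363117044667377],[0,0,0,1]])
def tw():
    M=np.eye(4);M[:3,:3]=R.from_rotvec(r.read_tool_rot()).as_matrix();M[:3,3]=r.read_tool_pos();return M
def pj(M,Pw):
    q=np.linalg.inv(M@TC)@np.r_[Pw,1];u=Kw@[q[0],-q[1],-q[2]];return (u[:2]/u[2]).round(0)
def back(M,uv,z): # chute mm at height z mm
    d=np.linalg.inv(Kw)@[uv[0],uv[1],1];d=(M@TC)[:3,:3]@[d[0],-d[1],-d[2]];o=(M@TC)[:3,3]
    w=o+d*(z/1000-o[2])/d[2]-[p[0],p[1],0];return np.round([w@X*1000,w@Y*1000],1)
E
python3 - <<'E'
from wp import *
M=tw()
print('bar end in/out',back(M,(283,253),51),back(M,(229,253),51))
print('wall ends', back(M,(428,250),24),back(M,(416,240),24))
print('tab top rear',back(M,(424,182),58),back(M,(338,178),58),'front top',back(M,(408,165),58),back(M,(337,163),58))
print('tab bottom rear',back(M,(424,193),11),back(M,(342,193),11))
print('tray rear rim', back(M,(330,57),20),back(M,(432,57),20))
i=cv2.imread('pics/b_w.png');cv2.imwrite('pics/b_wc.png',cv2.resize(i[120:340,190:470],None,fx=2.8,fy=2.7,interpolation=cv2.INTER_CUBIC))
E
```

```text
bar end in/out [-161.    58.5] [-161.    93.6]
wall ends [-171.9  -45.4] [-163.9  -35.8]
tab top rear [-111.5  -26. ] [-109.1   24.4] front top [-101.4  -15.8] [-100.3   25.2]
tab bottom rear [-132.1  -42.4] [-132.1   17.8]
tray rear rim [-40.8  28.5] [-40.7 -35.4]
```

View pics/b_wc.png

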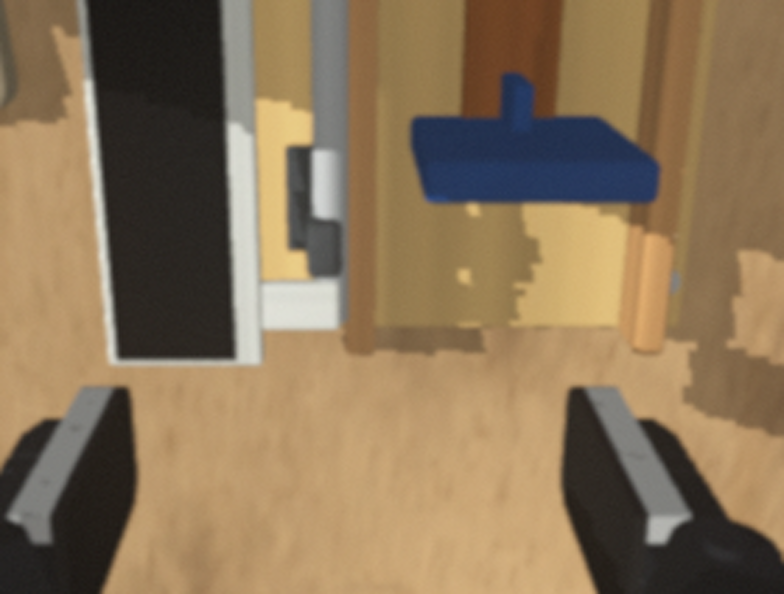

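```bash
python3 - <<'E'
from wp import *
M=tw()
for u in [(190+655/2.8,120+165/2.7),(190+425/2.8,120+168/2.7),(190+653/2.8,120+199/2.7),(190+432/2.8,120+201/2.7)]: print('tab top',back(M,u,58))
print('bar', back(M,(190+262/2.8,120+363/2.7),51),back(M,(190+110/2.8,120+363/2.7),51))
# fingertips
print('tips pix',(190+132/2.8,120+388/2.7),(190+567/2.8,120+388/2.7))
for t in (0,10,19):
  # tip inner corners: tool y sides +-11
  print(t,[pj(M,M[:3,:3]@np.array([sx,sy,t/1000])+M[:3,3]) for sx in(-.034,.034) for sy in(-.011,.011)])
E
```

```text
tab top [-111.   -25.9]
tab top [-111.7   22.1]
tab top [-118.6  -26.3]
tab top [-119.1   20.5]
bar [-162.    58.2] [-162.1   93.5]
tips pix (237.14285714285714, 263.7037037037037) (392.5, 263.7037037037037)
0 [array([227., 272.]), array([231., 318.]), array([395., 272.]), array([391., 318.])]
10 [array([232., 261.]), array([236., 304.]), array([390., 261.]), array([386., 304.])]
19 [array([237., 251.]), array([240., 293.]), array([386., 251.]), array([383., 293.])]
```

```bash
python3 - <<'E'
from h import *
r.move_linear(W(-142,40,82),feed=0.12); f0=F(); print(inch(),f0)
z=82
while z>58:
    z-=1.5; r.move_linear(W(-142,40,z),feed=0.04); f=F()-f0
    print(z,inch(),f.round(1))
    if f[2]>1.5: break
print(r.read_t())
E
```

```text
[-142.    39.7   82.2] [ 0.01 -0.63  0.99]
80.5 [-142.1   39.6   81.1] [-0.1 -0.1 -0.7]
79.0 [-142.    40.    79.1] [-0.4  0.1 -0.6]
77.5 [-142.    40.1   77.4] [-0.8  0.8 -1.8]
76.0 [-142.    40.1   75.9] [-0.4  1.1 -1. ]
74.5 [-142.    40.1   74.4] [ 0.3  0.4 -0.9]
73.0 [-142.    40.1   72.9] [-0.1  1.3 -0.4]
71.5 [-142.    40.1   71.4] [-0.1  1.1 -0.7]
70.0 [-142.    40.1   69.9] [ 0.1  0.1 -1.1]
68.5 [-142.    40.1   68.4] [-0.9  0.8 -2.1]
67.0 [-142.    40.1   66.9] [ 0.1  1.5 -0.3]
65.5 [-142.    40.1   65.4] [ 0.  -0.1 -0.7]
64.0 [-142.    40.1   63.9] [ 0.5  0.8 -0.3]
62.5 [-142.1   39.8   62.8] [0.4 0.8 1.5]
8.375
```

```bash
python3 - <<'E'
from h import *
f0=np.array([0,0,.3])
for z in (58,52,47,44):
    r.move_linear(W(-142,40,z),feed=0.06); f=F()-f0
    print(z,inch(),f.round(1))
a=r.camera("wrist");b=r.camera("scene");t=r.camera("top")
cv2.imwrite("pics/c_w.png",a["img"]);cv2.imwrite("pics/c_s.png",cv2.resize(b["img"][150:310,230:470],None,fx=3.3,fy=3.3))
print(r.read_t(),F())
E
```

```text
58 [-142.1   40.2   58.1] [-0.9  1.4  4.1]
52 [-142.    40.3   52.1] [-1.1  2.2  4.8]
47 [-142.    39.8   47.3] [-0.2  2.3  4.5]
44 [-142.1   39.5   44.5] [-0.9  1.5  5.5]
9.525 [0.12 0.96 5.24]
```

View pics/c_w.png

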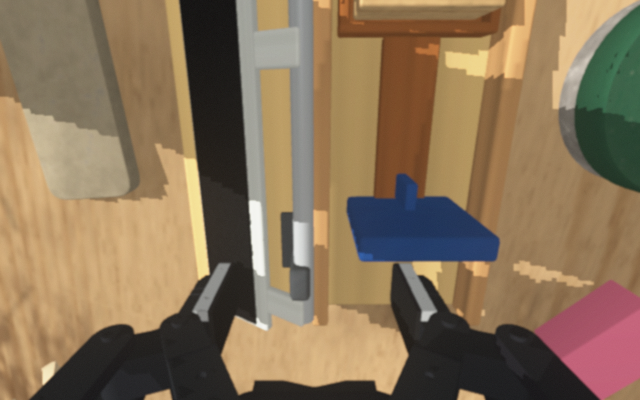

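View pics/c_s.png

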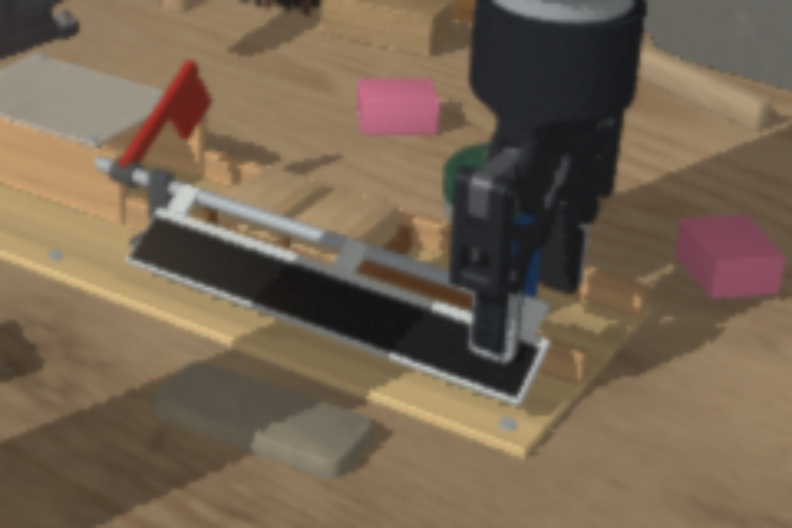

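The gate is clearly up (red blade raised at scene crop (165,110)), at about 5.5 N. The tab finger sits behind the blue tab with a gap (wrist finger (410,280), tab rear edge row 260). Now I push.

```bash
python3 - <<'E'
from h import *
r.move_linear(W(-142,40,43),feed=0.03)
print(inch(),F())
for x in (-132,-124,-100,-70,-40):
    r.move_linear(W(x,40,43),feed=0.05); print(x,inch(),F())
    if abs(F()[0])>12: break
b=r.camera("scene");w=r.camera("wrist")
cv2.imwrite("pics/d_s.png",cv2.resize(b["img"][150:310,230:470],None,fx=3.3,fy=3.3)); cv2.imwrite("pics/d_w.png",w["img"])
print(r.read_t())
E
```

```text
[-142.1   39.3   43.7] [0.77 1.29 6.26]
-132 [-132.    40.4   43.3] [-1.29  1.07  6.23]
-124 [-124.2   40.5   43.3] [-1.73  2.6   4.24]
-100 [-100.3   40.6   43.2] [-2.73  3.15  5.44]
-70 [-70.3  40.8  43.2] [-2.99  3.38  5.15]
-40 [-40.2  40.8  43.1] [-2.99  2.58  5.41]
12.6667
```

View pics/d_s.png

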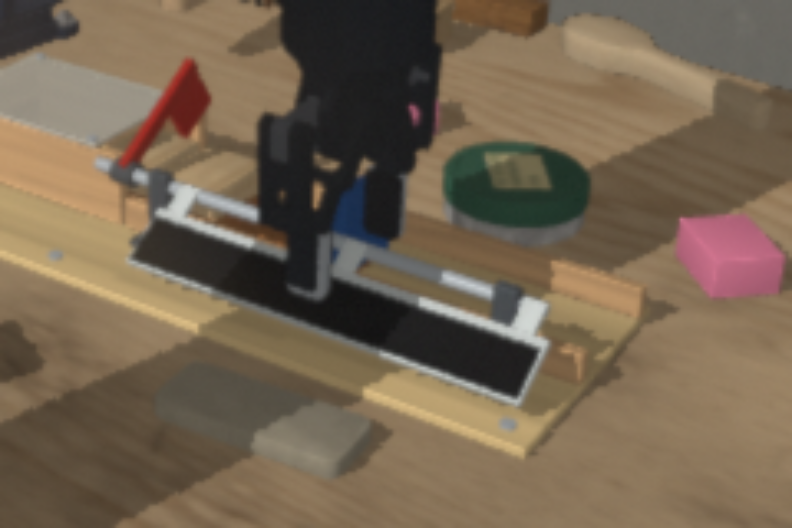

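View pics/d_w.png

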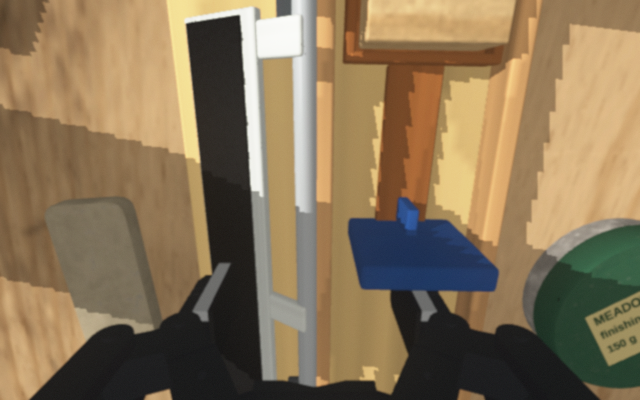

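The tray slides smoothly with the gate up and both fingers in contact. Before the last stretch I check the tab position.

```bash
python3 - <<'E'
from wp import *
M=tw(); print('tab top rear',back(M,(430,289),58))
for x in (-10,12,26):
    r.move_linear(W(x,40,43),feed=0.05); print(x,inch(),F())
    if F()[0]<-12: break
w=r.camera("wrist");b=r.camera("scene");t=r.camera("top")
cv2.imwrite("pics/e_w.png",w["img"]);cv2.imwrite("pics/e_s.png",cv2.resize(b["img"][150:310,200:440],None,fx=3.3,fy=3.3));cv2.imwrite("pics/e_t.png",cv2.resize(t["img"][90:310,180:440],None,fx=2.7,fy=2.7))
print(r.read_t())
E
```

```text
tab top rear [-27.5  -2.5]
-10 [-10.3  40.9  43. ] [-3.17  4.38  4.67]
12 [12.  40.7 42.9] [-1.93  3.54  5.35]
26 [26.1 40.5 42.9] [-1.73  3.81  4.55]
14.5917
```

View pics/e_w.png

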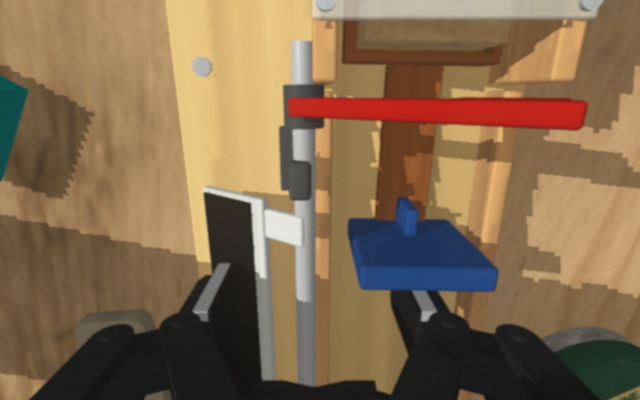

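View pics/e_s.png

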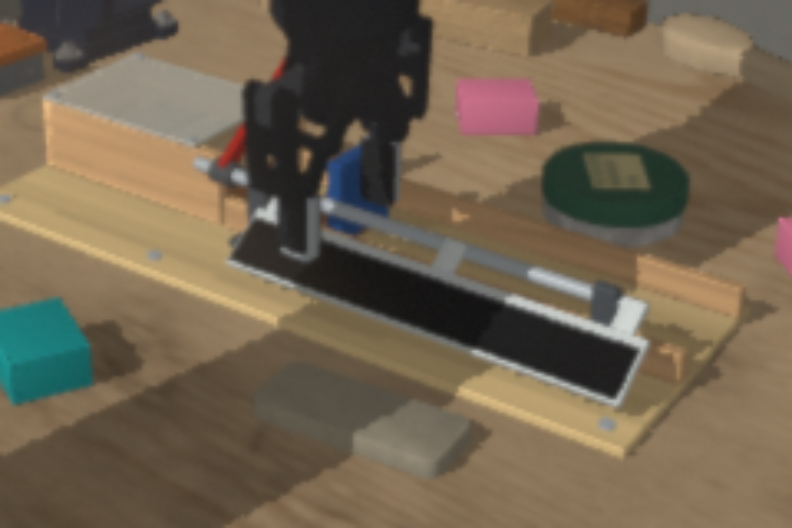

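View pics/e_t.png

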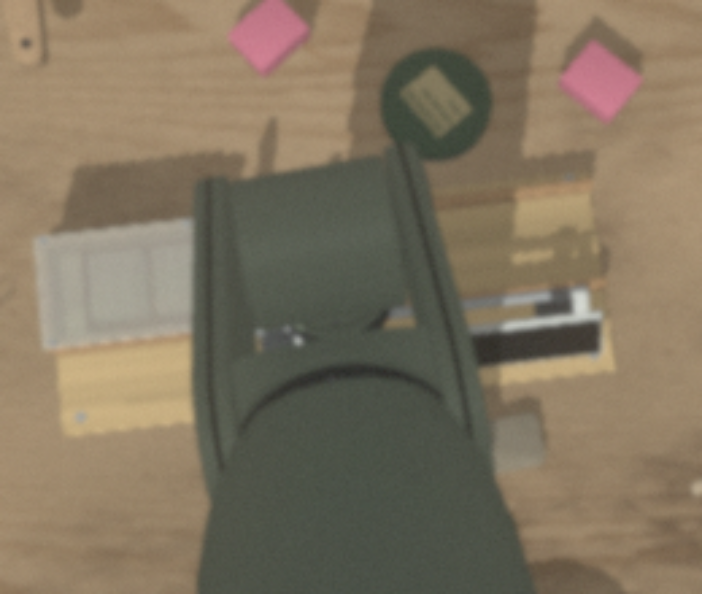

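```bash
python3 - <<'E'
from wp import *
M=tw(); print('tab top rear',back(M,(430,289),58),'rear rim top',back(M,(420,62),20),'gate shaft collar (x~100)',back(M,(304,106),48))
E
```

```text
tab top rear [38.8 -2.8] rear rim top [117.5  -2.7] gate shaft collar (x~100) [102.1  42.4]
```

The rear edge is about 16 mm past the gate, estimated two ways that agree. Now I back off the tab, then lift straight up so the gate shuts.

```bash
python3 - <<'E'
from h import *
r.move_linear(W(18,40,43),feed=0.04); print(inch(),F())
r.move_linear(W(18,40,72),feed=0.05); print(inch(),F())
r.move_linear(W(10,40,150),feed=0.12)
w=r.camera("wrist");cv2.imwrite("pics/f_w.png",w["img"])
r.move_pose(W(-150,100,220),rot)
r.pause(0.3);print(inch(),F())
w=r.camera("scene");t=r.camera("top")
cv2.imwrite("pics/f_s.png",cv2.resize(w["img"][150:310,200:440],None,fx=3.3,fy=3.3));cv2.imwrite("pics/f_t.png",cv2.resize(t["img"][90:310,180:440],None,fx=2.7,fy=2.7))
print(r.read_t())
E
```

```text
[18.3 40.  43. ] [2.91 3.04 4.52]
[17.9 39.7 72. ] [ 0.25  0.42 -0.11]
[-149.1   99.7  219.5] [ 0.37  0.59 -0.44]
17.6917
```

View pics/f_w.png

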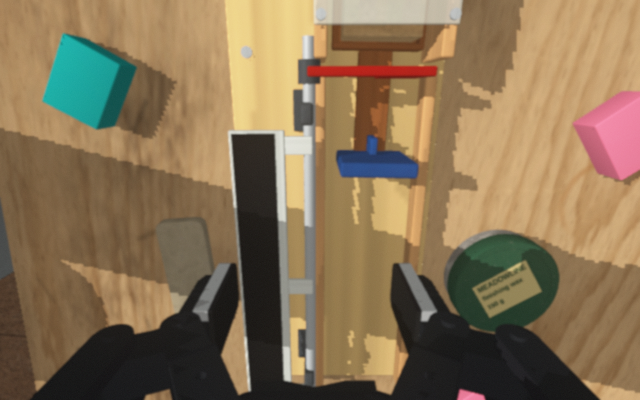

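View pics/f_s.png

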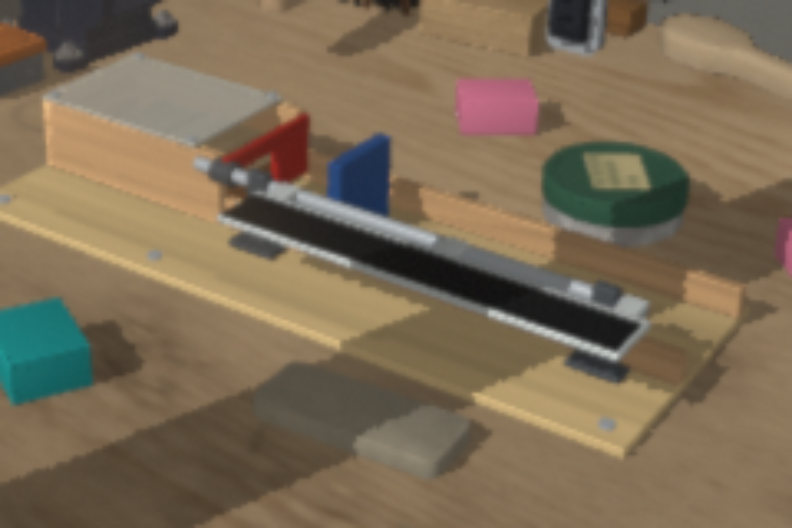

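View pics/f_t.png

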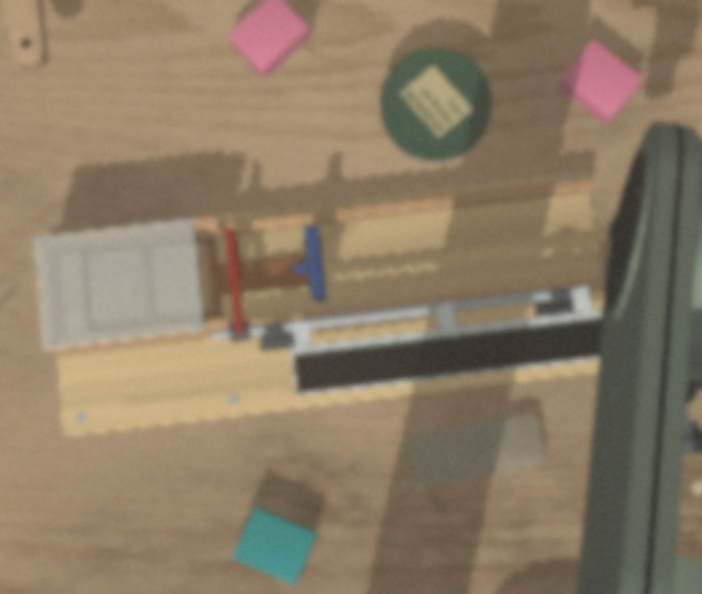

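The gate is shut over the tongue: the red blade is at top crop (235,280) with the tongue passing under it, and the tray is beyond it. Bar, tin and stone are where they were at the start. I'm handing in.

```bash
python3 -c "
from workcell import r
print(r.sign_off(), r.read_t())"
```

```text
the job is handed in; nothing more can be done
the job is handed in; nothing more can be done
```

The job is done and handed in at about 18 s of the 38 s allowed; no verdict is reported.

**What I did:** I held the black bar down with one fingertip, at about 5–6 N. With the other finger I pushed the tray by its blue tab until it was past the gate. I then backed 8 mm off the tab and lifted straight up, and the gate closed over the tongue.

**Last checks:**
- **Tray position:** its rear edge measured about 16 mm past the gate. Two estimates, from the tab and from the rear rim, agreed to about 1–2 mm.
- **Gate:** the final pictures show the blade down and the bar level. I never read the gate angle as a number; I judged it from tip height and pictures.
- **Tin and stone:** both looked to be where they started, by eye.
- **Robot:** it is clear of everything, with no force on the tool beyond noise.
- **Blanks:** they are under the cover, so I could not confirm their final positions. The part of the rear one still visible looked in place.

**Disagreements:** my first guess at where the bay cover's edge lies did not fit the other points, so I left it out of the position fit. The bar force read a little under the 7 N given for holding the gate.

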